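# Move the loaf-tin carrier on to the filling station

## Robot

A 6-joint arm with a two-finger parallel gripper is mounted at the origin on the work surface. World frame = base frame: x ahead of the robot, y to its left, z up, the work surface at z = 0. Lengths are in m, angles in rad, forces in N, time in s.
With the tool pointing down it reaches from about 0.425 to 0.95 m from the base axis. Payload 3.5 kg.
Tool frame: the origin (TCP) lies on the centre line of the jaws, within the pads' length; the fingertips stand 14 mm ahead of it and the grasp point (between the pads) lies 5 mm behind it (ctrl.finger_overhang is the distance from the TCP to the fingertips, in m); z points along the fingers, y is the line along which they close (so a half turn about z gives the same grasp; the last joint's range is limited). The gripper opens to 85 mm and grips with 20 to 120 N. Pads are 22 mm wide; open, the fingers measure 114 mm over their backs; the gripper's body (76 mm by 85 mm) begins 54 mm behind the grasp point. The pads swing forward as they close: fully open they stand 13 mm farther back than shut.
Start: joints at [-1.48, 0.286, 1.577, -0, 1.279, -0.15], TCP at [0.161, -0.656, 0.245] pointing down, gripper open.
Joint ranges: [-2.77, 2.77], [-0.9, 2.22], [0.21, 2.48], [-1.53, 4.67], [0.24, 2.81], [-2.84, 2.84]. Speed limits (rad/s): [2.79, 2.79, 3.14, 3.14, 3.14, 3.14].

## Interface

Orientations are given as a unit quaternion [x, y, z, w].
In Python, from plant import ctrl gives the robot as it stands.
- The arm moves only by the tool send_rows, never from a script. Its argument "moves" is text: rows parted by semicolons, each of 7 numbers parted by spaces: the turn, a rotation vector about the tool's x, y, z in units of 360 degrees (1.0 is 360 degrees), then the shift along the tool's x, y, z in units of 20 cm (1.0 is 20 cm), then the gripper's target within -1 to 1 (fully open at 1, half-way at 0, shut at -1). A call has 1 to 12 rows; each row is the pose to reach, as a shift and turn from the pose commanded when the call began, along the tool's axes at that moment, turning the shorter way round; what a row does not reach only later rows make up. A row lasts 1/8 s, in which the tool goes at most 62.5 mm and 10.7 degrees, less where a joint would pass 70% of its speed; a pose out of reach is approached as far as the arm can. A call with a number of a shift or a turn outside -1 to 1 is refused whole. A call with a gripper value outside its range is refused whole. The fingers move at their own pace and stop on an object; "newtons" is the grip in N (left out, the last holds). Time passes only in rows, so rows that repeat a pose let the fingers close. It gives the time, the measured TCP pose, the force, the opening and the grip force at its end, in the units of the state.
- ctrl.get_state(): the state, without advancing time (a new reading comes with each control period).
- ctrl.read_camera(name): name is "side" or "top" or "wrist"; returns a dict with "image" (400x640x3 uint8, red, green, blue), "fovy" (degrees; the focal length in pixels is half the picture's height over the tangent of half this angle, whatever the lens; pixels are square), "cx", "cy" (the principal point, pixels), "extrinsics" (4x4, takes a point from camera to world coordinates). Camera axes: x right, y up, looking along -z (the intrinsics and any distortion apply to the point x, -y, -z); pixel columns grow to the right and rows downward; lengths in m; the calibration is good to about 2 mm. A picture is of the moment at which its call begins. There is no depth.
- ctrl.sign_off(): hands the job in; it is judged then, once.
The state is a dict: "time": time; "qpos": joint angles; "dq": joint speeds; "joint_efforts": joint torques, N m; "eef_pos": TCP position; "tcp_rot": TCP orientation; "contact_force": force on the tool from outside, world axes, zero at the start; "wrist_torque": the same for the moment, N m; "opening": opening from 0.0 (shut) to 1.0 (fully open); "finger_force": force on a finger pad.
Only numpy, scipy, OpenCV 4.12 (cv2) and the standard library are available. Lean on these libraries where they do the work, as an engineer would, in place of code of your own. Each camera call takes 0.05 s, during which the arm holds its last target. There are 200 camera calls.

## Task

Draw the stop bolt back towards the robot, then push the red carrier, with the loaf tin riding in it, along its rail to the filling station (the blue middle mark) until it clicks into the detent there, without running past it. Then slide the stop bolt fully home again behind the carrier. Keep the tin sitting in the carrier and leave the oil bottle, jar, bowl and tub alone.

Things in the scene. Friction and masses are not known exactly. Their poses are not given: they have to be found in the camera images.
- slide: White rail slide, fixed, 540 x 170 mm, plate top 12 mm up. Origin on the table under the middle station. y axis along the rail, the way the carrier travels; x across it, away from the robot. Stations: loading (white mark, y -170 mm), filling (blue, y 0), hand-off (grey, y +170). Notched bar on the far side (x 64 to 80 mm, top 38 mm up), low guide on the near side (x -60 to -72, top 32 mm up).
- carrier (a joint): Travel of the red carrier along the rail (m): 0 at loading (starts within 3 mm), 0.170 clicked in at filling, 0.340 at hand-off. Its sprung roller drops into a notch at each station, pulling it in over the last 6 mm or so from either side; about 10 N push it out of a notch, 1 to 2 N slide it between. It hardly coasts. The bolt, when home, blocks it.
- carrier_deck (a point): Centre of the carrier's deck (upper face), 35 mm above the table; axes as the slide's. Deck 120 mm along the rail, 96 mm across, with a lip 7 mm high on both long sides and at the leading end.
- carrier_push (a point): Centre of the rear (-y) face of the upright push plate at the carrier's trailing end, 60 mm above the table, 60 mm behind the deck's centre. The plate is 80 mm wide across the rail, 8 mm thick along it, and stands from 35 to 85 mm above the table.
- fill_station (a point): Fixed point: where carrier_deck is when the carrier is clicked in at the filling station.
- bolt (a joint): Travel of the steel stop bolt (m): 0 fully home, in the carrier's path (starts within 3 mm of this); 0.045 fully drawn towards the robot (-x of the slide). The carrier passes once it is drawn over 0.035. Rubs with 3 N, stays where left. Crosses at y -85 mm of the slide, between loading and filling; bar 16 mm wide, top 34 mm above the table.
- bolt_knob (a point): Centre of the top of the bolt's black upright knob, a post 18 mm in diameter standing from 34 to 82 mm above the table; when home it is at x = -78 mm, y = -85 mm of the slide. It can be pushed from either side or pinched from above. The bolt's guide blocks beside it are 36 mm high.
- tin_center (a point): Centre of the dark steel open loaf tin, 96 mm along the rail, 74 mm across, 50 mm high, walls 4 mm, standing loose on the carrier's deck with about 6 mm of play inside the lips (top 85 mm above the table).
- oil_center (a point): Centre of a green oil bottle, 60 mm in diameter, 200 mm high; bystander.
- jar_center (a point): Centre of an amber jar, 72 mm in diameter, 100 mm high; bystander.
- bowl_center (a point): Centre of a steel bowl, 120 mm in diameter, 60 mm high; bystander.
- tub_center (a point): Centre of a black open plastic tub, 120 x 90 x 60 mm; bystander.
Mind the look-alikes: they are no part of the job. Leave any yellow look-alike of the part that bears tin_center alone.

How it is judged:
By the outcome, as a careful person would: the job done as asked, in the order asked, and still so for the second after the job is handed in, with the robot touching nothing.
It also fails if it takes over 70 s, if anything falls off the work surface, if the arm or the gripper's body presses on something with over 40 N, if the wrist force passes 120 N, or if a joint passes its speed limit or range.

## Working session

There is one attempt and no reset: what is moved stays moved. The work goes in short steps, Python scripts to look and compute and a tool call to move; the robot and the scene stay as the last step left them, time stands still between calls to the robot, and variables do not carry over. Pictures are saved under pics/ and viewed, at most 10 in all, crops included, and the job is handed in when it is done.

Besides the shell and the picture viewer there is one more tool, called after "Request:" in YAML: its name, and indented under it one key for each argument. send_rows: Moves the arm, as the interface text tells. Its arguments: {"type":"object","properties":{"moves":{"type":"string"},"newtons":{"type":"number"}},"required":["moves"]}

```bash
mkdir -p pics; ls
python3 - <<'E'
from plant import ctrl
import cv2
for n in ["top","side"]:
    r=ctrl.read_camera(n); cv2.imwrite(f"pics/{n}0.png",r["image"][:,:,::-1]); print(n,r["fovy"],r["cx"],r["cy"],r["extrinsics"],[k for k in r])
s=ctrl.get_state();print(s["eef_pos"],s["tcp_rot"],s["time"],ctrl.finger_overhang)
E
```

```text
pics
top 55.798571744896265 326.4293967588328 200.7040767964003 [[ 0.01124743  0.99765939 -0.06744801  0.48895438]
 [-0.99991957  0.01161697  0.00508914 -0.04110937]
 [ 0.00586077  0.06738534  0.99770981  1.06291669]
 [ 0.          0.          0.          1.        ]] ['image', 'fovy', 'cx', 'cy', 'extrinsics']
side 54.50116280882524 319.64389767940224 199.423371032807 [[ 0.98997972  0.11087199 -0.08745028  0.47686624]
 [-0.13986135  0.68449618 -0.71547451 -0.78193473]
 [-0.0194667   0.72053617  0.69314405  0.80417982]
 [ 0.          0.          0.          1.        ]] ['image', 'fovy', 'cx', 'cy', 'extrinsics']
[ 0.16093432 -0.65494662  0.24404872] [ 9.92762337e-01  1.20090604e-01  3.83626285e-05 -1.08940601e-03] 0.1 0.014
```

View pics/top0.png

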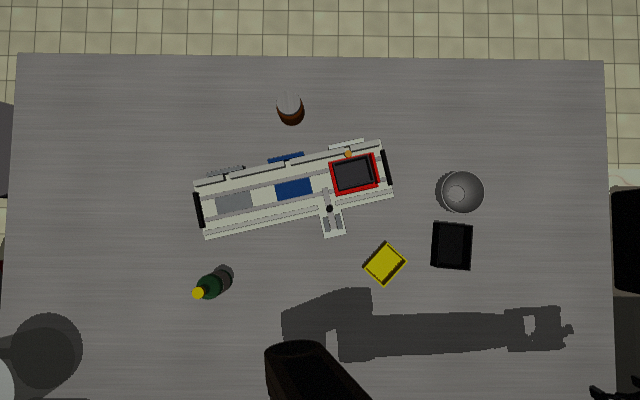

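View pics/side0.png

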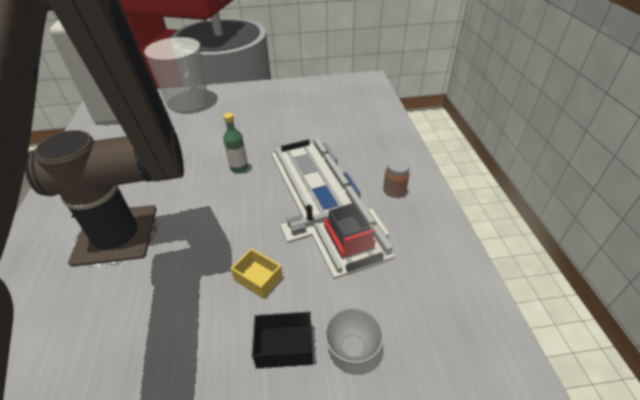

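The top view shows the rail: carrier at px (354,174), knob (329,208), blue mark (293,188). The oil bottle is at (210,283) and the yellow decoy at (385,263). I'll take a close crop to get accurate corners.

Run:
```python
import cv2
im=cv2.imread("pics/top0.png")[130:250,185:400]
cv2.imwrite("pics/crop0.png",cv2.resize(im,None,fx=3.7,fy=3.7,interpolation=cv2.INTER_CUBIC)[:, :800])
```

```text
(no output)
```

View pics/crop0.png

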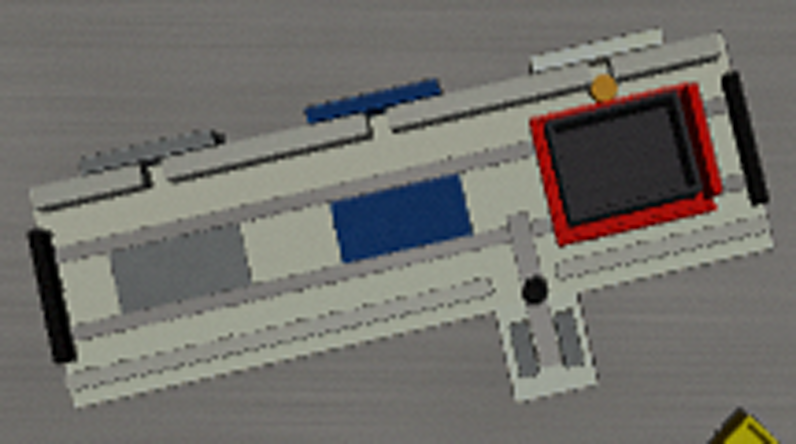

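The crop shows plate corners at (76,405) and (772,245), bar ends at (32,190) and (722,32), the blue mark centred at (402,218) and the knob top at (535,290). I'll fit the slide pose to these points.

```bash
cat > h.py <<'E'
import numpy as np, cv2
from scipy.optimize import least_squares
from scipy.spatial.transform import Rotation as R
W,H=640,400
def proj(c,P):
    E=np.array(c["E"]); f=200/np.tan(np.radians(c["fovy"]/2)); p=(np.atleast_2d(P)-E[:3,3])@E[:3,:3]
    return np.c_[c["cx"]+f*p[:,0]/-p[:,2], c["cy"]-f*p[:,1]/-p[:,2]]
def ray(c,uv,z):
    E=np.array(c["E"]); f=200/np.tan(np.radians(c["fovy"]/2))
    d=E[:3,:3]@np.array([(uv[0]-c["cx"])/f,-(uv[1]-c["cy"])/f,-1]); o=E[:3,3]; return o+d*(z-o[2])/d[2]
def S(q,P):  # slide->world
    P=np.atleast_2d(P); c,s=np.cos(q[2]),np.sin(q[2])
    return np.c_[q[0]+c*P[:,0]-s*P[:,1], q[1]+s*P[:,0]+c*P[:,1], P[:,2]]
E
python3 - <<'E'
from h import *; from plant import ctrl
r=ctrl.read_camera("top"); c=dict(fovy=r["fovy"],cx=r["cx"],cy=r["cy"],E=r["extrinsics"])
P=np.array([[-85,270,12],[-85,-270,12],[0,0,12],[-78,-85,82],[80,270,38],[80,-270,38]])/1e3
uv=np.array([[76,405],[772,245],[402,218],[535,290],[32,190],[722,32]])/3.7+[185,130]-.36
s=least_squares(lambda q:(proj(c,S(q,P))-uv).ravel(),[.55,0,.2]); q=s.x
print("pose",q,"resid",s.fun.reshape(-1,2).round(1).tolist())
for n,p in dict(knob=[-.078,-.085,.082],push=[0,-.230,.06],tin=[0,-.17,.085]).items(): print(n,S(q,p),proj(c,S(q,p))[0])
print("knob ray",ray(c,uv[3],.082))
for n,p,z in [("oil",(224,275),0.01),("yellow",(385,263),.03)]: print(n,ray(c,p,z))
st=ctrl.get_state(); print(R.from_quat(st["tcp_rot"]).as_matrix().round(3), st["eef_pos"])
np.save("q.npy",q)
E
```

```text
pose [0.59342456 0.04597339 0.2365038 ] resid [[-0.4, 0.8], [1.2, 0.6], [0.2, -0.2], [0.5, -0.5], [-3.8, -0.1], [2.4, -0.8]]
knob [[ 0.53751178 -0.05493628  0.082     ]] [329.74635941 207.55735445]
push [[ 0.64731475 -0.17762413  0.06      ]] [375.85272392 167.54968399]
tin [[ 0.63325644 -0.11929434  0.085     ]] [354.8119658  171.13807744]
knob ray [ 0.53629683 -0.05361876  0.082     ]
oil [0.35187549 0.23316915 0.01      ]
yellow [ 0.39125237 -0.20717464  0.03      ]
[[ 0.971  0.238 -0.   ]
 [ 0.238 -0.971  0.002]
 [ 0.    -0.002 -1.   ]] [ 0.16094323 -0.65502035  0.24422307]
```

Request:
send_rows:
  moves: "0 0 0 0.85 -0.82 0 0;0 0 0 0.85 -0.82 0 0;0 0 0 0.85 -0.82 0 0;0 0 0 0.85 -0.82 0 0;0 0 0 0.85 -0.82 0 0"
  newtons: 25

```text
time: 0.78
eef_pos: [0.2884, -0.453, 0.245]
tcp_rot: [0.993, 0.122, 0.0, -0.0]
contact_force: [-0.5, -0.6, -0.0]
opening: 0.493
finger_force: 0.0
```

Request:
send_rows:
  moves: "0 0 0 0.85 -0.82 0 0;0 0 0 0.85 -0.82 0 0;0 0 0 0.85 -0.82 0 0;0 0 0 0.85 -0.82 0 0;0 0 0 0.85 -0.82 0 0"

```text
time: 1.4
eef_pos: [0.414, -0.2544, 0.2453]
tcp_rot: [0.993, 0.122, 0.0, 0.0]
contact_force: [-1.1, -0.1, -0.2]
opening: 0.497
finger_force: 0.0
```

Request:
send_rows:
  moves: "0 0 0 0.82 -0.80 0.15 0;0 0 0 0.82 -0.80 0.15 0;0 0 0 0.82 -0.80 0.15 0;0 0 0 0.82 -0.80 0.15 0;0 0 0 0.82 -0.80 0.15 0;0 0 0 0.82 -0.80 0.15 0"

```text
time: 2.15
eef_pos: [0.5341, -0.0629, 0.2151]
tcp_rot: [0.993, 0.12, -0.0, 0.0]
contact_force: [-0.1, 0.3, -0.4]
opening: 0.498
finger_force: 0.0
```

```bash
cat >> h.py <<'E'
def snap(name,file,ov=None):
    from plant import ctrl
    s=ctrl.get_state(); r=ctrl.read_camera(name); c=dict(fovy=r["fovy"],cx=r["cx"],cy=r["cy"],E=r["extrinsics"])
    im=r["image"][:,:,::-1].copy()
    if ov is not None:
        for u in proj(c,ov): cv2.drawMarker(im,tuple(int(round(x)) for x in u),(255,0,255),cv2.MARKER_CROSS,9,1)
    cv2.imwrite(file,im); return c,s
def delta(s,target): # tool-axis shift in 20cm units
    return (R.from_quat(s["tcp_rot"]).inv().apply(np.array(target)-s["eef_pos"])/.2).round(3)
E
python3 - <<'E'
from h import *
import json
q=np.load("q.npy")
c,s=snap("wrist","pics/w1.png",S(q,np.array([[-78,-85,82],[0,0,12],[-85,-270,12],[0,-230,85],[-85,270,12]])/1e3))
json.dump({k:np.array(v).tolist() for k,v in c.items()},open("w1.json","w"))
print(c,delta(s,S(q,[-.078,-.085,.06])[0]))
E
```

```text
{'fovy': 59.00612909519837, 'cx': 314.03598093259586, 'cy': 194.2562850354244, 'E': array([[ 0.23824095,  0.93297574,  0.26981017,  0.60264832],
       [-0.97120502,  0.2284528 ,  0.06760266, -0.04624847],
       [ 0.00143275, -0.27814672,  0.96053753,  0.34333339],
       [ 0.        ,  0.        ,  0.        ,  1.        ]])} [ 0.027 -0.035  0.775]
```

View pics/w1.png

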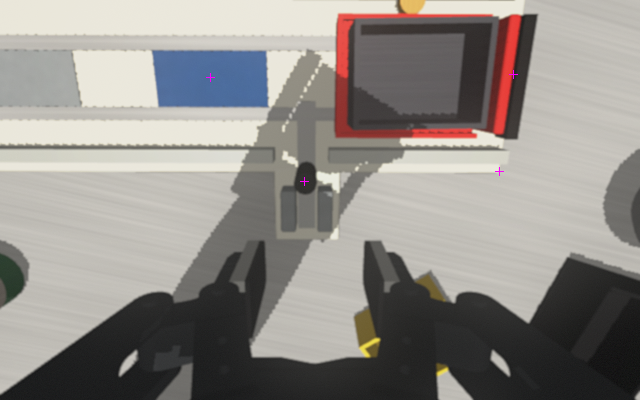

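The wrist view shows the knob top at about (305,185), 3 mm nearer the robot than the fit, and the blue mark dead on. I'll pinch the knob.

Request:
send_rows:
  moves: "0 0 0 0.02 -0.035 0.3 0;0 0 0 0.02 -0.035 0.5 0;0 0 0 0.02 -0.035 0.65 0;0 0 0 0.02 -0.035 0.76 0;0 0 0 0.02 -0.035 0.76 0;0 0 0 0.02 -0.035 0.76 -1;0 0 0 0.02 -0.035 0.76 -1;0 0 0 0.02 -0.035 0.76 -1;0 0 0 0.02 -0.035 0.76 -1;0 0 0 0.02 -0.035 0.76 -1"

```text
time: 3.45
eef_pos: [0.5373, -0.0548, 0.065]
tcp_rot: [0.993, 0.12, 0.001, 0.001]
contact_force: [-2.4, -5.9, 4.9]
opening: 0.203
finger_force: 25.5
```

Request:
send_rows:
  moves: "0 0 0 -0.03 0 0 -1;0 0 0 -0.06 0 0 -1;0 0 0 -0.09 0 0 -1;0 0 0 -0.12 0 0 -1;0 0 0 -0.15 0 0 -1;0 0 0 -0.18 0 0 -1;0 0 0 -0.2 0 0 -1;0 0 0 -0.21 0 0 -1;0 0 0 -0.22 0 0 -1;0 0 0 -0.22 0 0 -1"

```text
time: 4.7
eef_pos: [0.4956, -0.0649, 0.0649]
tcp_rot: [0.993, 0.12, 0.003, 0.001]
contact_force: [3.1, -4.3, 3.1]
opening: 0.205
finger_force: 25.4
```

Request:
send_rows:
  moves: "0 0 0 0 0 0 0;0 0 0 0 0 0 0;0 0 0 0 0 -0.2 0;0 0 0 0 0 -0.45 0;0 0 0 0 0 -0.7 -0.5;0 0 0 0 0 -0.7 -1;0 0 0 0 0 -0.7 -1"

```text
time: 5.58
eef_pos: [0.4926, -0.0636, 0.202]
tcp_rot: [0.993, 0.12, -0.001, -0.001]
contact_force: [0.1, -0.3, -0.4]
opening: 0.001
finger_force: 0.0
```

Run:
```python
from h import *
q=np.load("q.npy")
c,s=snap("top","pics/t2.png",S(q,np.array([[0,-230,85],[-40,-230,85],[40,-230,85]])/1e3))
print(delta(s,S(q,[0,-.256,.07])[0]),s["opening"],s["eef_pos"])
im=cv2.imread("pics/t2.png")[120:260,270:430]; cv2.imwrite("pics/t2c.png",cv2.resize(im,None,fx=4,fy=4,interpolation=cv2.INTER_CUBIC))
```

```text
[0.616 0.87  0.657] 0.0009581746427346249 [ 0.4925874  -0.06355805  0.20203233]
```

View pics/t2c.png

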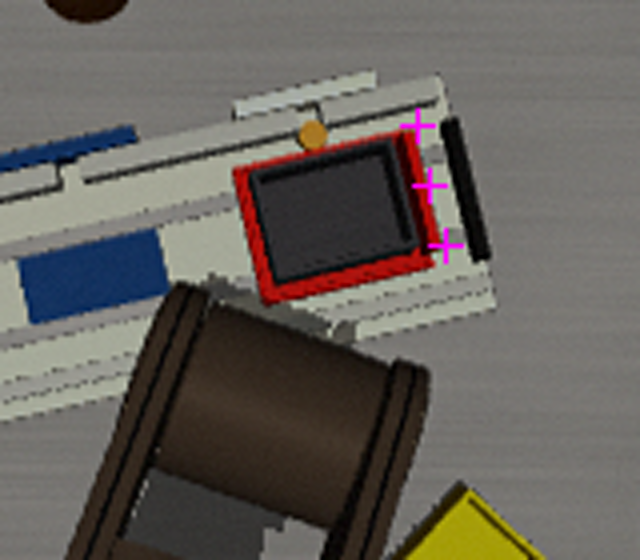

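The carrier plate sits within about 3 mm of the prediction, and the bumper behind it is low. I'll move behind the plate.

Request:
send_rows:
  moves: "0 0 0 0.62 0.87 0 -1;0 0 0 0.62 0.87 0 -1;0 0 0 0.62 0.87 0 -1;0 0 0 0.62 0.87 0 -1;0 0 0 0.62 0.87 0 -1;0 0 0 0.62 0.87 0.2 -1;0 0 0 0.62 0.87 0.35 -1;0 0 0 0.62 0.87 0.5 -1;0 0 0 0.62 0.87 0.6 -1;0 0 0 0.62 0.87 0.65 -1;0 0 0 0.62 0.87 0.65 -1"

```text
time: 7.0
eef_pos: [0.6551, -0.2031, 0.0728]
tcp_rot: [0.993, 0.12, -0.001, -0.0]
contact_force: [-1.1, 0.3, 0.2]
opening: -0.001
finger_force: 0.0
```

Run:
```python
from h import *
q=np.load("q.npy")
c,s=snap("side","pics/s3.png")
print(s["eef_pos"],s["contact_force"],delta(s,S(q,[0,-.256,.07])[0]))
im=cv2.imread("pics/s3.png")[150:290,260:420]; cv2.imwrite("pics/s3c.png",cv2.resize(im,None,fx=4,fy=4,interpolation=cv2.INTER_CUBIC))
```

```text
[ 0.65508635 -0.20311094  0.0727915 ] [-1.05701543  0.34362676  0.15128047] [-0.008 -0.003  0.014]
```

View pics/s3c.png

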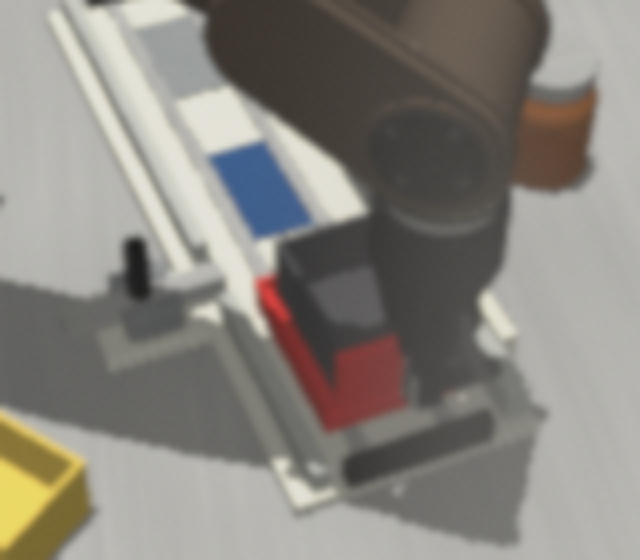

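Request:
send_rows:
  moves: "0 0 0 -0.02 0 0 -1;0 0 0 -0.03 -0.02 0 -1;0 0 0 -0.03 -0.03 0 -1;0 0 0 -0.03 -0.04 0 -1;0 0 0 -0.03 -0.05 0 -1;0 0 0 -0.03 -0.05 0 -1"

```text
time: 7.8
eef_pos: [0.6473, -0.1951, 0.0733]
tcp_rot: [0.993, 0.12, -0.0, -0.0]
contact_force: [0.5, -0.0, 0.3]
opening: -0.0
finger_force: 0.0
```

Request:
send_rows:
  moves: "0 0 0 0 -0.01 0 -1;0 0 0 0 -0.02 0 -1;0 0 0 0 -0.02 0 -1"

```text
time: 8.18
eef_pos: [0.6464, -0.1918, 0.0733]
tcp_rot: [0.993, 0.12, 0.0, 0.001]
contact_force: [0.9, -2.3, 0.2]
opening: -0.0
finger_force: 1.0
```

Request:
send_rows:
  moves: "0 0 0 0 -0.01 0 -1;0 0 0 0 -0.02 0 -1;0 0 0 0 -0.02 0 -1"

```text
time: 8.55
eef_pos: [0.6462, -0.1912, 0.0735]
tcp_rot: [0.993, 0.12, 0.002, 0.004]
contact_force: [2.7, -10.6, -5.2]
opening: -0.002
finger_force: 5.4
```

Request:
send_rows:
  moves: "0 0 0 0 -0.01 0 -1;0 0 0 0 -0.02 0 -1;0 0 0 0 -0.04 0 -1;0 0 0 0 -0.07 0 -1;0 0 0 0 -0.11 0 -1;0 0 0 0 -0.15 0 -1;0 0 0 0 -0.19 0 -1;0 0 0 0 -0.23 0 -1;0 0 0 0 -0.27 0 -1;0 0 0 0 -0.31 0 -1;0 0 0 0 -0.34 0 -1;0 0 0 0 -0.35 0 -1"

```text
time: 10.05
eef_pos: [0.6283, -0.1197, 0.0736]
tcp_rot: [0.993, 0.121, -0.0, 0.001]
contact_force: [-1.4, -7.5, -1.7]
opening: -0.001
finger_force: 3.2
```

Request:
send_rows:
  moves: "0 0 0 0 -0.02 0 -1;0 0 0 0 -0.05 0 -1;0 0 0 0 -0.09 0 -1;0 0 0 0 -0.13 0 -1;0 0 0 0 -0.17 0 -1;0 0 0 0 -0.21 0 -1;0 0 0 0 -0.25 0 -1;0 0 0 0 -0.29 0 -1;0 0 0 0 -0.32 0 -1;0 0 0 0 -0.34 0 -1;0 0 0 0 -0.35 0 -1;0 0 0 0 -0.35 0 -1"

```text
time: 11.55
eef_pos: [0.6118, -0.0512, 0.0735]
tcp_rot: [0.993, 0.121, -0.0, 0.001]
contact_force: [0.6, -4.9, -0.0]
opening: 0.0
finger_force: 2.1
```

Run:
```python
from h import *
q=np.load("q.npy"); pts=np.array([[x,y+o,42] for o in (-10,) for x in (-48,48) for y in (-60,60)])/1e3
c,s=snap("side","pics/s4.png")
d=s["eef_pos"]-np.r_[q[:2],0]; print("slide xy",d[0]*np.cos(q[2])+d[1]*np.sin(q[2]),-d[0]*np.sin(q[2])+d[1]*np.cos(q[2]),s["contact_force"],s["time"])
```

```text
slide xy -0.004911150635691704 -0.09876600918440837 [ 0.59095215 -4.92812294 -0.01924077] 11.55
```

Request:
send_rows:
  moves: "0 0 0 0 -0.02 0 -1;0 0 0 0 -0.04 0 -1;0 0 0 0 -0.06 0 -1;0 0 0 0 -0.075 0 -1;0 0 0 0 -0.08 0 -1;0 0 0 0 -0.08 0 -1"

```text
time: 12.35
eef_pos: [0.6081, -0.036, 0.0735]
tcp_rot: [0.993, 0.121, -0.0, 0.001]
contact_force: [1.5, -5.2, -0.6]
opening: -0.003
finger_force: 2.4
```

Request:
send_rows:
  moves: "0 0 0 0 -0.005 0 -1;0 0 0 0 -0.01 0 -1;0 0 0 0 -0.01 0 -1"

```text
time: 12.72
eef_pos: [0.6076, -0.0339, 0.0735]
tcp_rot: [0.993, 0.12, -0.0, 0.0]
contact_force: [0.1, -3.5, -0.0]
opening: 0.001
finger_force: 2.1
```

Request:
send_rows:
  moves: "0 0 0 0 -0.005 0 -1;0 0 0 0 -0.01 0 -1;0 0 0 0 -0.01 0 -1"

```text
time: 13.1
eef_pos: [0.607, -0.0312, 0.0734]
tcp_rot: [0.993, 0.12, -0.0, -0.001]
contact_force: [-0.0, -0.3, 1.0]
opening: 0.001
finger_force: 0.5
```

Request:
send_rows:
  moves: "0 0 0 0 -0.005 0 -1;0 0 0 0 -0.01 0 -1;0 0 0 0 -0.01 0 -1"

```text
time: 13.48
eef_pos: [0.6065, -0.0295, 0.0731]
tcp_rot: [0.993, 0.12, -0.0, -0.001]
contact_force: [0.6, -0.5, 0.3]
opening: -0.001
finger_force: 0.0
```

Run:
```python
from h import *
q=np.load("q.npy"); pts=S(q,np.array([[x,y,42] for x in (-48,48) for y in (60,)]+[[-48,-60,42]])/1e3)
c,s=snap("side","pics/s5.png",pts)
print(s["contact_force"],s["finger_force"])
im=cv2.imread("pics/s5.png")[120:260,240:400]; cv2.imwrite("pics/s5c.png",cv2.resize(im,None,fx=4,fy=4,interpolation=cv2.INTER_CUBIC))
```

```text
[ 0.61296104 -0.47634617  0.30464764] 0.0
```

View pics/s5c.png

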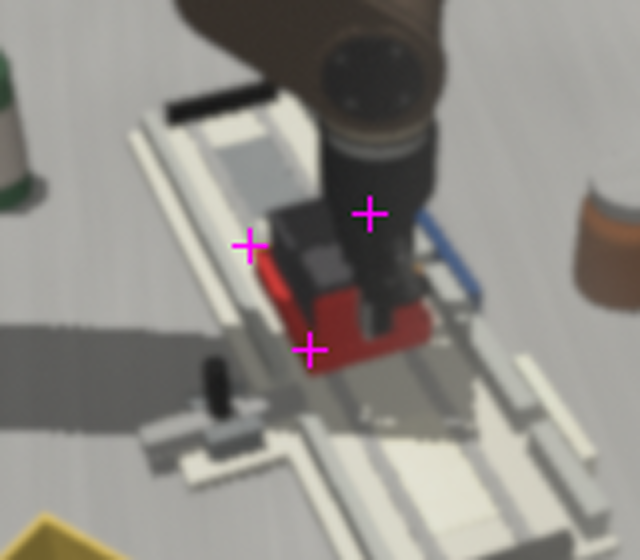

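Request:
send_rows:
  moves: "0 0 0 0 -0.005 0 -1;0 0 0 0 -0.01 0 -1;0 0 0 0 -0.01 0 -1"

```text
time: 13.9
eef_pos: [0.6062, -0.028, 0.0733]
tcp_rot: [0.993, 0.12, -0.0, -0.0]
contact_force: [-0.3, -0.5, -0.1]
opening: -0.001
finger_force: 0.0
```

Request:
send_rows:
  moves: "0 0 0 0 -0.005 0 -1;0 0 0 0 -0.005 0 -1;0 0 0 0 -0.005 0 -1"

```text
time: 14.28
eef_pos: [0.606, -0.0273, 0.0734]
tcp_rot: [0.993, 0.12, 0.0, 0.0]
contact_force: [0.2, -0.5, -0.8]
opening: 0.001
finger_force: 0.0
```

Request:
send_rows:
  moves: "0 0 0 0 -0.005 0 -1;0 0 0 0 -0.005 0 -1;0 0 0 0 -0.005 0 -1"

```text
time: 14.65
eef_pos: [0.6059, -0.0267, 0.0734]
tcp_rot: [0.993, 0.12, 0.0, 0.0]
contact_force: [0.7, -3.2, -0.5]
opening: 0.002
finger_force: 1.2
```

Request:
send_rows:
  moves: "0 0 0 0 -0.005 0 -1;0 0 0 0 -0.005 0 -1;0 0 0 0 -0.005 0 -1"

```text
time: 15.02
eef_pos: [0.6058, -0.0264, 0.0734]
tcp_rot: [0.993, 0.12, 0.0, 0.001]
contact_force: [0.3, -5.6, -1.5]
opening: -0.002
finger_force: 2.7
```

Request:
send_rows:
  moves: "0 0 0 0 0.05 0 -1;0 0 0 0 0.1 0 -1;0 0 0 0 0.1 -0.2 -1;0 0 0 0 0.1 -0.4 -1;0 0 0 0 0.1 -0.6 -1;0 0 0 -0.2 0.07 -0.6 0;0 0 0 -0.4 0.065 -0.6 0;0 0 0 -0.58 0.065 -0.6 0;0 0 0 -0.58 0.065 -0.6 0;0 0 0 -0.58 0.065 -0.6 0"

```text
time: 16.27
eef_pos: [0.4967, -0.0658, 0.1938]
tcp_rot: [0.993, 0.12, 0.001, 0.0]
contact_force: [-0.6, -0.3, 0.6]
opening: 0.503
finger_force: 0.0
```

Run:
```python
from h import *
q=np.load("q.npy")
c,s=snap("wrist","pics/w6.png",S(q,np.array([[-123,-85,82],[0,-60,85],[-48,60,42]])/1e3))
print(delta(s,[.4956,-.0655,.064]),s["eef_pos"],s["opening"])
```

```text
[-0.006 -0.003  0.649] [ 0.4967167  -0.0658088   0.19384021] 0.5030498892742526
```

View pics/w6.png

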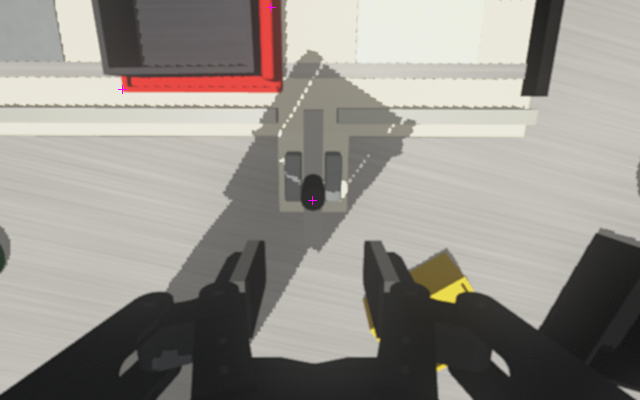

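The carrier's leading corner is at its predicted filling position (122,89), the tin is seated, and the knob top at (312,200) is where expected. I'll grip the knob and push the bolt home.

Request:
send_rows:
  moves: "0 0 0 -0.005 0 0.2 0;0 0 0 -0.005 0 0.4 0;0 0 0 -0.005 0 0.55 0;0 0 0 -0.005 0 0.645 0;0 0 0 -0.005 0 0.645 0;0 0 0 -0.005 0 0.645 -1;0 0 0 -0.005 0 0.645 -1;0 0 0 -0.005 0 0.645 -1;0 0 0 -0.005 0 0.645 -1"

```text
time: 17.45
eef_pos: [0.496, -0.065, 0.0655]
tcp_rot: [0.993, 0.12, 0.001, -0.001]
contact_force: [1.3, 5.4, 1.7]
opening: 0.199
finger_force: 25.1
```

Request:
send_rows:
  moves: "0 0 0 0.03 0 0 -1;0 0 0 0.06 0 0 -1;0 0 0 0.09 0 0 -1;0 0 0 0.12 0 0 -1;0 0 0 0.15 0 0 -1;0 0 0 0.17 0 0 -1;0 0 0 0.19 0 0 -1;0 0 0 0.205 0 0 -1;0 0 0 0.215 0 0 -1;0 0 0 0.215 0 0 -1"

```text
time: 18.7
eef_pos: [0.5369, -0.0551, 0.0655]
tcp_rot: [0.993, 0.12, -0.0, -0.0]
contact_force: [-4.2, 3.9, 5.3]
opening: 0.198
finger_force: 25.5
```

Request:
send_rows:
  moves: "0 0 0 0.005 0 0 -1;0 0 0 0.01 0 0 -1;0 0 0 0.01 0 0 -1"

```text
time: 19.08
eef_pos: [0.538, -0.0549, 0.0655]
tcp_rot: [0.993, 0.12, -0.002, -0.0]
contact_force: [-6.3, 2.5, 8.6]
opening: 0.2
finger_force: 25.8
```

Request:
send_rows:
  moves: "0 0 0 0.005 0 0 -1;0 0 0 0.01 0 0 -1;0 0 0 0.01 0 0 -1"

```text
time: 19.45
eef_pos: [0.5381, -0.0548, 0.0654]
tcp_rot: [0.993, 0.121, -0.004, -0.0]
contact_force: [-11.9, 1.4, 12.1]
opening: 0.202
finger_force: 26.2
```

Request:
send_rows:
  moves: "0 0 0 0.005 0 0 -1;0 0 0 0.01 0 0 -1;0 0 0 0.01 0 0 -1"

```text
time: 19.82
eef_pos: [0.5382, -0.0547, 0.0653]
tcp_rot: [0.993, 0.122, -0.007, -0.0]
contact_force: [-19.3, -0.3, 16.9]
opening: 0.204
finger_force: 26.7
```

Request:
send_rows:
  moves: "0 0 0 -0.01 0 0 -1;0 0 0 -0.015 0 0 0;0 0 0 -0.015 0 0 0;0 0 0 -0.015 0 0 0;0 0 0 -0.015 0 -0.2 0;0 0 0 -0.015 0 -0.45 0;0 0 0 -0.015 0 -0.8 0;0 0 0 -0.5 0 -0.8 0;0 0 0 -0.5 0 -0.8 0;0 0 0 -0.5 0 -0.8 0"

```text
time: 21.08
eef_pos: [0.4443, -0.0783, 0.2246]
tcp_rot: [0.993, 0.119, 0.001, 0.0]
contact_force: [1.2, -0.1, -0.6]
opening: 0.501
finger_force: 0.0
```

Run:
```python
from h import *
q=np.load("q.npy")
c,s=snap("wrist","pics/w7.png",S(q,np.array([[-78,-85,82],[0,-60,85],[-48,60,42]])/1e3))
print(s["eef_pos"],s["contact_force"],s["time"])
```

```text
[ 0.44430637 -0.07830436  0.22455866] [ 1.16323146 -0.12842268 -0.61777306] 21.075
```

View pics/w7.png

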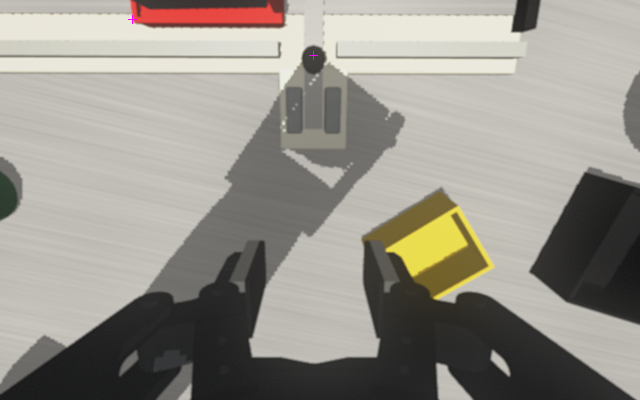

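The knob is home at (313,57), behind the carrier, and the carrier is at the filling station with the gripper clear. I'm handing in.

```bash
python3 -c "
from plant import ctrl
print(ctrl.sign_off())"
```

```text
the job is handed in; nothing more can be done
None
```

The job is handed in: I drew the bolt, pushed the carrier into the filling detent with the tin still seated, and slid the bolt home behind it in about 21 s; I never touched the bystanders, and the judged result was not shown to me.

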